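Dry-fit a telescopic ram and draw its plunger

ROBOT

A 6-joint arm with a two-finger parallel gripper is mounted at the origin on a cart in front of the work surface, level with it; the furniture and walls round the work are solid. World frame = base frame: x ahead of the robot, y to its left, z up, the work surface at z = 0. Lengths are in m, angles in rad, forces in N, time in s.
With the tool pointing down it reaches from about 0.35 to 0.8 m from the base axis. Payload 7.3 kg.
Tool frame: the origin (TCP) lies between the finger pads; the fingertips stand 25 mm ahead of it and the grasp point (between the pads) lies 6 mm ahead of it (r.tip_extent is the distance from the TCP to the fingertips, in m); z points along the fingers, y is the line along which they close (so a half turn about z gives the same grasp; the last joint's range is limited). The gripper opens to 85 mm and grips with 20 to 120 N. Pads are 22 mm wide; open, the fingers measure 114 mm over their backs; the gripper's body (76 mm by 85 mm) begins 54 mm behind the grasp point. The pads swing forward as they close: fully open they stand 13 mm farther back than shut.
Start: joints at [-1.415, 0.342, 1.524, -0, 1.275, -0.146], TCP at [0.156, -0.501, 0.222] pointing down, gripper open.
Joint ranges: [-2.53, 2.53], [-0.77, 2.02], [0.04, 2.7], [-1, 4.14], [0.28, 2.66], [-3.11, 3.11]. Speed limits (rad/s): [2.57, 2.57, 3.14, 3.14, 3.14, 3.14].

INTERFACE

Orientations are given as a unit quaternion [x, y, z, w].
In Python, from workcell import r, command_gripper, optics gives the robot as it stands. The module is installed in compiled form; this text tells all that it offers. Calls block until the motion is done:
- r.reach(position, orientation): joint-space move of the TCP to a pose.
- r.move_straight(position, orientation=None, speed=0.15, max_force=None): straight line of the TCP; orientation=None keeps the orientation; speed is the mean speed in m/s. With max_force (N) it stops when the force on the tool has changed by that much, and returns True; else False.
- r.movej(angles): joint-space move.
- command_gripper(opening, force=None): finger opening in m; force is the grip in N (None keeps the last); returns when the fingers have stopped.
- r.hold(seconds).
- r.solve_ik(position, orientation): joint angles nearest the present ones, or None.
- r.read_state(): the state.
- optics.get_image(name): name is "scene" or "side" or "wrist"; returns (picture, depth): 480x640x3 uint8, red, green, blue; 480x640 float32, m along the optical axis (not along the pixel's ray), 0 where there is no reading.
- optics.camera_model(name): a dict with "K" (3x3 intrinsics, pixels), "R" (3x3) and "t" (3): a world point X has camera coordinates R X + t; the wrist camera has in their place "tool_from_camera" (4x4, takes a point from camera to tool coordinates, whose origin is the TCP and whose axes are the flange's). Camera axes: x right, y down, z forward; pixel columns grow to the right and rows downward; lengths in m; the calibration is good to about 2 mm. A picture is of the moment at which its call begins: read the wrist's pose just before it. camera_model takes no time and is no camera call.
A pose or a line that the arm cannot do raises r.PlanningError and nothing moves.
- r.finish_job(): hands the job in; it is judged then, once.
The state is a dict: "time_s": time; "joint_positions": joint angles; "dq": joint speeds; "tau": joint torques, N m; "eef_pos": TCP position; "eef_rot": TCP orientation; "contact_force": force on the tool from outside, world axes, zero at the start; "torque": the same for the moment, N m; "grip_width": finger opening in m; "grip_force": force on a finger pad.
Only numpy, scipy, OpenCV 4.12 (cv2) and the standard library are available. Lean on these libraries where they do the work, as an engineer would, in place of code of your own. Each camera call takes 0.05 s, during which the arm holds its last target. There are 200 camera calls.

TASK

Dry-fit the telescopic ram: lower the wide sleeve into the barrel until its head rests on the barrel's rim, and only then lower the narrow sleeve, with the plunger still in it, into the wide sleeve until its head rests on the wide one. Then take hold of the plunger's end alone and draw it straight up about 40 mm, so that the groove turned round it stands just clear above the sleeve's head for inspection, without letting it drag a sleeve up or come out of its bore; finish still holding it there, sitting freely in its bore rather than forced against one side, with both sleeves down. Leave the glue bottle and the paint jar standing where they are.

Things in the scene. Friction and masses are not known exactly. Their poses are not given: they have to be found in the camera images.
- barrel: Ram's outer barrel: grey steel tube 68 mm across, upright on a 84 x 84 x 12 mm foot plate fixed to the bench. Origin: centre of the underside, on the bench. Open rim 72 mm above it; bore 46 mm wide, 60 mm deep, its mouth chamfered 3 mm. A brass port fitting sticks out at +x, 28 mm up, to 54 mm from the axis. z is up. A tall drawer cabinet stands close behind it (+x).
- wide_center (a point): Wide sleeve: loose upright steel cup, 0.4 kg, 76 mm high. Point on its axis half-way up, 38 mm above its foot; z up. Body 43 mm across, 54 mm long, foot tapered; round head on top 58 mm across, 22 mm high: grip it there, it comes to rest on the barrel's rim. Bore 33 mm wide, 70 mm deep, mouth chamfered 3 mm. Seated, the point is 56 mm above the barrel's origin.
- narrow_center (a point): Narrow sleeve: the same but slimmer, 0.3 kg, 84 mm high, the plunger standing in it. Point on its axis half-way up, 42 mm above its foot; z up. Body 30 mm across, 62 mm long, foot tapered; round head 44 mm across, 22 mm high: grip it there, it comes to rest on the wide sleeve's head. Bore 17.2 mm wide, 78 mm deep, closed below. Seated, the point is 18 mm above wide_center.
- plunger_end (a point): Plunger: loose round rod 16 mm across, 114 mm long, 0.15 kg, standing in the narrow sleeve; its top 36 mm stick out. Point on its axis 18 mm below its top; z up; 60 mm above narrow_center when home. A 3 mm dark groove round it comes wholly in sight when drawn 36 mm. Only gravity and rubbing hold it: a sideways load makes it bind and lift the sleeve.
- glue_bottle: Glue bottle, bystander, loose, 30 mm across, 100 mm high with a thin orange nozzle; origin at the centre of its underside.
- paint_jar: Paint jar, bystander, loose, 26 mm across, 34 mm high, black cap; origin at the centre of its underside.
Not all that is in view belongs to the job. Of the things that look like the part that bears plunger_end, the middle-sized one is meant.

How it is judged:
By the outcome, as a careful person would: the job done as asked, in the order asked, and still so for the second after the job is handed in, while the arm keeps its last pose, push and grip.
It also fails if it takes over 70 s, if anything falls off the work surface, if the arm or the gripper's body presses on something with over 40 N, if the wrist force passes 120 N, or if a joint passes its speed limit or range.

## Working session

There is one attempt and no reset: what is moved stays moved. The work goes in short steps, each a Python script; the robot and the scene stay as the last script left them, time stands still between calls to the robot, and variables do not carry over. Pictures are saved under pics/ and viewed, at most 10 in all, crops included, and the job is handed in when it is done.

```bash
mkdir -p pics; ls; cat > h.py <<'E'
import numpy as np, cv2
from workcell import r, command_gripper, optics
def save(n,img): cv2.imwrite('pics/'+n,cv2.cvtColor(img,cv2.COLOR_RGB2BGR))
def cloud(name):
    """picture, depth, world points HxWx3"""
    s=r.read_state(); p,d=optics.get_image(name); m=optics.camera_model(name); K=m['K']
    v,u=np.mgrid[:480,:640]
    c=np.stack([(u-K[0][2])/K[0][0]*d,(v-K[1][2])/K[1][1]*d,d],-1)
    if name=='wrist':
        from scipy.spatial.transform import Rotation as R
        T=np.array(m['tool_from_camera']); c=c@T[:3,:3].T+T[:3,3]
        w=c@R.from_quat(s['eef_rot']).as_matrix().T+s['eef_pos']
    else: w=(c-np.array(m['t']))@np.array(m['R'])
    w[d<=0]=np.nan
    return p,d,w
E
python3 - <<'E'
from h import *
s=r.read_state(); print({k:np.round(s[k],3) for k in s}, r.tip_extent)
for n in ('scene','side'):
    p,d,w=cloud(n); save(n+'0.png',p); np.savez(n+'0.npz',p=p,d=d,w=w)
    m=optics.camera_model(n); print(n,-np.array(m['R']).T@m['t'],m['K'][0][0])
print(optics.camera_model('wrist'))
E
```

```text
pics
{'time_s': np.float64(0.0), 'joint_positions': array([-1.415,  0.343,  1.525, -0.   ,  1.275, -0.146]), 'dq': array([-0.001,  0.   ,  0.   ,  0.002,  0.001, -0.   ]), 'tau': array([-2.0000e-03, -4.3368e+01, -2.4601e+01, -0.0000e+00,  8.0000e-03,
        0.0000e+00]), 'eef_pos': array([ 0.156, -0.501,  0.221]), 'eef_rot': array([ 0.989,  0.15 , -0.   , -0.001]), 'contact_force': array([-0.433, -1.046, -0.356]), 'torque': array([-0.023,  0.003, -0.02 ]), 'grip_force': np.float64(0.0), 'grip_width': np.float64(0.085)} 0.025
scene [0.17250708 0.67504163 0.64446221] 504.61276793562524
side [ 0.07233626 -1.04755946  0.48978336] 609.2434068892258
{'K': array([[372.51586378,   0.        , 324.65783414],
       [  0.        , 372.51586378, 231.92580894],
       [  0.        ,   0.        ,   1.        ]]), 'tool_from_camera': array([[ 5.59754466e-04, -9.44257735e-01, -3.29206649e-01,
         8.47997385e-02],
       [ 9.99999727e-01,  3.69990205e-04,  6.39076402e-04,
         2.54449517e-04],
       [-4.81649601e-04, -3.29206916e-01,  9.44257684e-01,
        -1.52035849e-01],
       [ 0.00000000e+00,  0.00000000e+00,  0.00000000e+00,
         1.00000000e+00]])}
```

View pics/scene0.png

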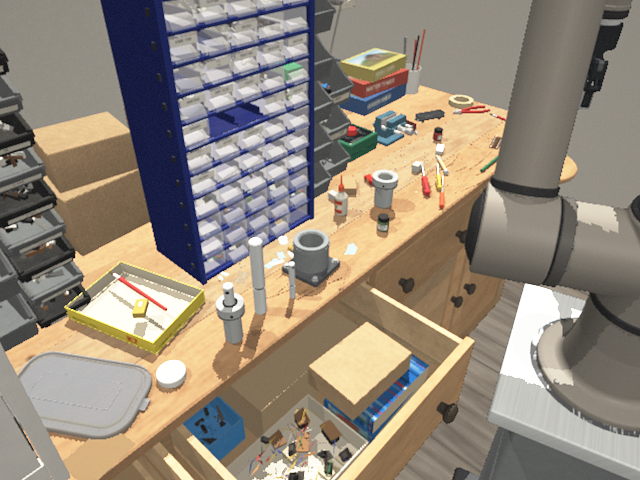

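View pics/side0.png

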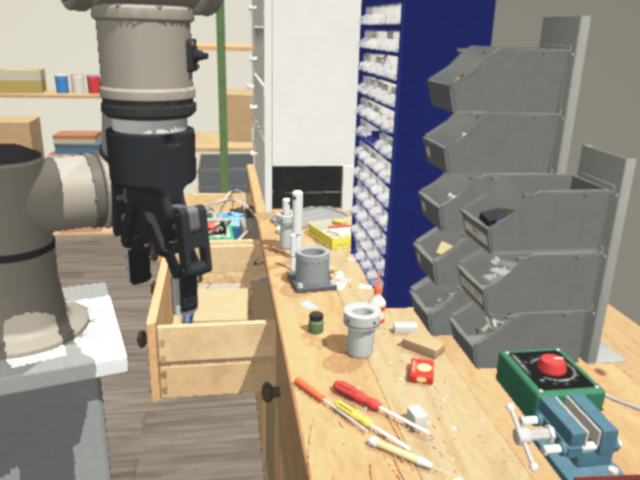

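The scene view shows the barrel at (312,255), the wide sleeve at (384,190), the narrow sleeve with its plunger at (231,310), the glue bottle at (341,200) and the paint jar at (383,222). Three rods look like the plunger: a tall one standing at (257,275), a short one at (292,280), and the one in the sleeve at (229,295). I'll measure all three and crop in on them.

```bash
cat > m.py <<'E'
from h import *
from scipy.optimize import least_squares
def circ(P,rad):
    f=lambda c:np.hypot(P[:,0]-c[0],P[:,1]-c[1])-rad
    o=least_squares(f,np.nanmedian(P[:,:2],0),loss='soft_l1',f_scale=.002)
    return o.x,np.sqrt(np.mean(o.fun**2))
E
python3 - <<'E'
from m import *
Z={n:np.load(n+'0.npz') for n in('scene','side')}
def reg(n,b):
    u0,u1,v0,v1=b; w=Z[n]['w'][v0:v1,u0:u1].reshape(-1,3); return w[np.isfinite(w[:,0])]
B={'scene':dict(barrel=(285,335,225,290),wide=(368,402,165,212),narrow=(214,248,280,345),tall=(246,268,232,318),short=(286,298,255,303),glue=(333,350,175,218),jar=(375,391,210,236)),
 'side':dict(barrel=(290,335,244,292),wide=(340,384,300,360),narrow=(276,292,195,250),tall=(290,304,188,260),glue=(368,388,275,325),jar=(305,326,308,335))}
for n in B:
  for k,b in B[n].items():
    w=reg(n,b); w0=w[(w[:,2]>.01)&(w[:,0]<.9)]
    med=np.median(w0,0); w0=w0[np.hypot(*(w0-med)[:,:2].T)<.06]
    print(n,k,'med',med.round(3),'zmax',np.percentile(w0[:,2],99).round(3),'mid x,y',((np.percentile(w0,2,0)+np.percentile(w0,98,0))/2).round(3),len(w0))
p=Z['scene']['p'][210:360,200:400]; save('crop1.png',cv2.resize(p,(800,600),interpolation=cv2.INTER_CUBIC))
# fits
for n,k,z0,z1,rad in [('scene','barrel',.02,.065,.034),('side','barrel',.02,.065,.034),('scene','wide',.057,.074,.029),('side','wide',.057,.074,.029),('scene','wide',.012,.05,.0215),('side','wide',.012,.05,.0215),('scene','narrow',.065,.082,.022),('scene','narrow',.01,.055,.015),('scene','narrow',.09,.118,.008),('side','narrow',.065,.082,.022),('side','narrow',.09,.118,.008),('scene','tall',.03,.12,.008),('scene','glue',.01,.06,.015),('scene','jar',.01,.03,.013)]:
    w=reg(n,B[n][k]); w=w[(w[:,2]>z0)&(w[:,2]<z1)&(w[:,0]<.9)]; w=w[np.hypot(*(w-np.median(w,0))[:,:2].T)<.05]
    if len(w)>5: print(n,k,rad,*circ(w,rad),len(w))
E
```

```text
scene barrel med [0.525 0.024 0.048] zmax 0.075 mid x,y [0.532 0.009 0.043] 1811
scene wide med [ 0.493 -0.269  0.062] zmax 0.078 mid x,y [ 0.494 -0.28   0.045] 733
scene narrow med [0.554 0.231 0.081] zmax 0.122 mid x,y [0.559 0.226 0.067] 1154
scene tall med [0.555 0.153 0.078] zmax 0.158 mid x,y [0.556 0.15  0.086] 943
scene short med [0.527 0.091 0.038] zmax 0.082 mid x,y [0.533 0.065 0.047] 225
scene glue med [ 0.569 -0.199  0.03 ] zmax 0.089 mid x,y [ 0.574 -0.207  0.049] 320
scene jar med [ 0.457 -0.182  0.027] zmax 0.036 mid x,y [ 0.458 -0.187  0.024] 164
side barrel med [ 0.524 -0.023  0.042] zmax 0.072 mid x,y [ 0.532 -0.006  0.041] 1465
side wide med [ 0.49  -0.301  0.058] zmax 0.076 mid x,y [ 0.491 -0.291  0.044] 1511
side narrow med [0.557 0.212 0.052] zmax 0.118 mid x,y [0.553 0.211 0.065] 514
side tall med [0.554 0.135 0.07 ] zmax 0.155 mid x,y [0.545 0.115 0.092] 546
side glue med [ 0.567 -0.212  0.052] zmax 0.09 mid x,y [ 0.565 -0.213  0.051] 312
side jar med [ 0.455 -0.201  0.025] zmax 0.034 mid x,y [ 0.457 -0.196  0.022] 244
scene barrel 0.034 [0.53359762 0.0033399
[... 207 characters left out ...]
 0.006278088643627939 566
scene wide 0.0215 [ 0.49643686 -0.28408189] 0.0016223318952406968 257
side wide 0.0215 [ 0.47623392 -0.31963788] 0.006799992401258852 562
scene narrow 0.022 [0.53628035 0.2521833 ] 0.007308679757622391 219
scene narrow 0.015 [0.54465719 0.24282278] 0.004853923441056785 352
scene narrow 0.008 [0.55327497 0.23381495] 0.0027788765228041797 137
side narrow 0.022 [0.5367852  0.19025605] 0.00776805357278025 123
side narrow 0.008 [0.56040059 0.21944474] 0.002327734384993141 86
scene tall 0.008 [0.55628016 0.14947723] 0.0013640550317962315 516
scene glue 0.015 [ 0.5688076 -0.2051744] 0.003069495318007179 255
scene jar 0.013 [ 0.46020025 -0.19087367] 0.0015503139106363042 92
```

View pics/crop1.png

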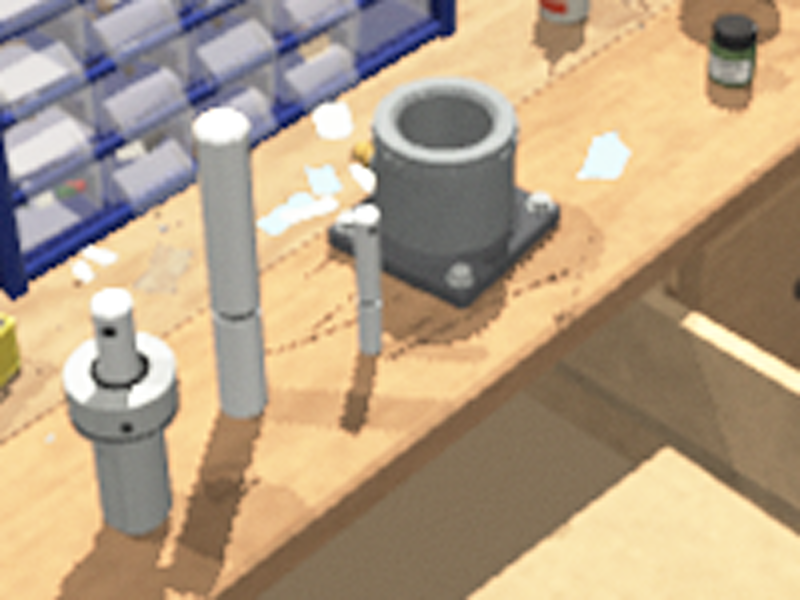

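The crop confirms it. The rods are the tall loose one at crop (230,260), about 158 mm, the short loose one at (368,280), about 80 mm, and the one in the sleeve at (113,335), with a visible 36 mm stub (114 mm long). The middle-sized rod is the one in the narrow sleeve. Next I'll check cabinet clearance and IK, then take close looks.

```bash
cat >> m.py <<'E'
from scipy.spatial.transform import Rotation as R
def down(yaw): return (R.from_euler('z',yaw)*R.from_euler('x',np.pi)).as_quat()
def top(xy,z,rad,name='wrist',tol=.004,png=None):
    """centre of a round top face of radius rad at height z: outer contour cast on plane z"""
    s=r.read_state(); p,d,w=cloud(name); 
    if png: save(png,p)
    near=np.hypot(w[...,0]-xy[0],w[...,1]-xy[1])<rad+.03
    m=(near&(abs(w[...,2]-z)<tol)).astype(np.uint8)
    m=cv2.morphologyEx(m,cv2.MORPH_OPEN,np.ones((3,3)))
    cs=max(cv2.findContours(m,cv2.RETR_EXTERNAL,cv2.CHAIN_APPROX_NONE)[0],key=cv2.contourArea)[:,0]
    M=optics.camera_model(name); K=M['K']; ray=np.c_[(cs-[K[0,2],K[1,2]])/K[0,0],np.ones(len(cs))]
    if name=='wrist':
        T=M['tool_from_camera']; A=R.from_quat(s['eef_rot']).as_matrix(); o=A@T[:3,3]+s['eef_pos']; ray=ray@(A@T[:3,:3]).T
    else: o=-M['R'].T@M['t']; ray=ray@M['R']
    P=o+ray*((z-o[2])/ray[:,2])[:,None]
    f=lambda c:np.hypot(P[:,0]-c[0],P[:,1]-c[1])-c[2]
    q=least_squares(f,[*P[:,:2].mean(0),rad],loss='soft_l1',f_scale=.001)
    zz=w[...,2][m>0]
    print('top',q.x.round(4),'rms',np.sqrt(np.mean(q.fun**2)).round(4),'z',np.median(zz).round(4),'n',len(cs),'px',cs.mean(0).round(0))
    return q.x[:2]
E
python3 - <<'E'
from m import *
for n in('scene','side'):
    z=np.load(n+'0.npz'); w=z['w']; p=z['p'].astype(int)
    b=(p[...,2]>p[...,0]+40)&(p[...,2]>70)&(w[...,2]>.02)&(w[...,2]<.5)&(abs(w[...,1])<.5)&(w[...,0]>.5)
    q=w[b]; print(n,b.sum(),np.percentile(q,[1,5,50,95],axis=0).round(3))
for yaw in(np.pi/2,-np.pi/2,0,np.pi):
    for P in([.496,-.284,.09],[.533,.0,.1],[.556,.226,.12],[.556,.226,.3]):
        q=r.solve_ik(P,down(yaw)); print(round(yaw,2),P,None if q is None else np.round(q,2))
for n in('scene','side'):
    top((.533,.001),.072,.034,n); top((.495,-.284),.076,.029,n); top((.556,.226),.084,.022,n)
E
```

```text
scene 6404 [[ 0.611 -0.155  0.034]
 [ 0.613 -0.151  0.062]
 [ 0.674  0.029  0.281]
 [ 0.698  0.141  0.457]]
side 11971 [[ 0.61  -0.193  0.028]
 [ 0.612 -0.182  0.06 ]
 [ 0.645 -0.165  0.324]
 [ 0.707 -0.013  0.493]]
1.57 [0.496, -0.284, 0.09] [-0.65  0.56  1.57  0.    1.02 -0.65]
1.57 [0.533, 0.0, 0.1] [-0.14  0.49  1.67 -0.    0.99 -0.14]
1.57 [0.556, 0.226, 0.12] [ 0.26  0.57  1.45 -0.    1.12  0.26]
1.57 [0.556, 0.226, 0.3] [ 0.26  0.44  1.16 -0.    1.54  0.26]
-1.57 [0.496, -0.284, 0.09] [-0.65  0.56  1.57 -0.    1.02  2.49]
-1.57 [0.533, 0.0, 0.1] [-0.14  0.49  1.67 -0.    0.99  3.  ]
-1.57 [0.556, 0.226, 0.12] [ 0.26  0.57  1.45  0.    1.12 -2.88]
-1.57 [0.556, 0.226, 0.3] [ 0.26  0.44  1.16  0.    1.54 -2.88]
0 [0.496, -0.284, 0.09] [-0.65  0.56  1.57 -0.    1.02  0.92]
0 [0.533, 0.0, 0.1] [-0.14  0.49  1.67 -0.    0.99  1.43]
0 [0.556, 0.226, 0.12] [ 0.26  0.57  1.45 -0.    1.12  1.83]
0 [0.556, 0.226, 0.3] [ 0.26  0.44  1.16 -0.    1.54  1.83]
3.14 [0.496, -0.284, 0.09] [-0.65  0.56  1.57  0.    1.02 -2.22]
3.14 [0.533, 0.0, 0.1] [-0.14  0.49  1.67  0.    0.99 -1.71]
3.14 [0.556, 0.226, 0.12] [ 0.26  0.57  1.45  0.    1.12 -1.31]
3.14 [0.556, 0.226, 0.3] [ 0.26  0.44  1.16  0.    1.54 -1.31]
top [0.5329 0.0039 0.0345] rms 0.0012 z 0.0725 n 89 px [310. 240.]
top [ 0.4955 -0.2811  0.0297] rms 0.0015 z 0.0763 n 59 px [384. 176.]
top [0.5589 0.2255 0.021 ] rms 0.0067 z 0.0848 n 88 px [229. 304.]
top [ 0.5116 -0.0007  0.0485] rms 0.0041 z 0.0703 n 27 px [325. 253.]
top [ 0.4924 -0.2913  0.0292] rms 0.0013 z 0.0747 n 82 px [362. 311.]
top [0.5522 0.2103 0.0187] rms 0.0037 z 0.0825 n 34 px [285. 215.]
```

```bash
python3 - <<'E'
from m import *
q=down(np.pi/2)
r.reach([.533,.001,.19],q); r.hold(.2)
b=top((.533,.001),.072,.034,png='wb.png')
r.reach([.495,-.285,.19],q); r.hold(.2)
a=top((.495,-.285),.076,.029,png='ww.png')
s=r.read_state(); print(s['time_s'],s['eef_pos'],s['eef_rot'],s['contact_force'])
cv2.imwrite('pics/w2.png',cv2.resize(np.hstack([cv2.imread('pics/wb.png'),cv2.imread('pics/ww.png')]),(800,300)))
E
```

```text
top [0.5321 0.0007 0.0336] rms 0.0003 z 0.0719 n 251 px [323. 218.]
top [ 0.4942 -0.2854  0.0287] rms 0.0003 z 0.0759 n 216 px [322. 222.]
4.2583 [ 0.49551998 -0.28390006  0.1901495 ] [7.06469693e-01 7.07743290e-01 6.34354046e-05 6.23713472e-05] [-1.15840684  0.06705351 -0.27432692]
```

View pics/w2.png

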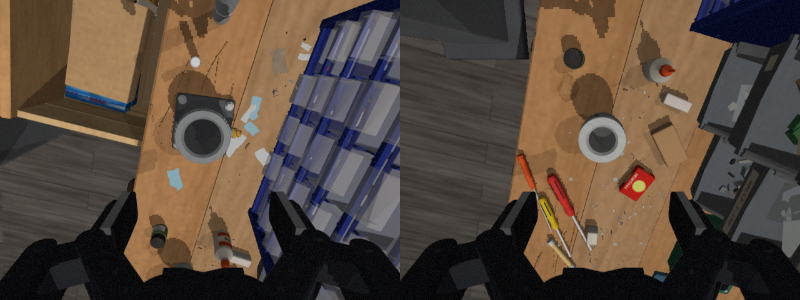

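The wrist views show the barrel mouth centred at (205,138) and the wide sleeve at (602,138), with clean circle fits at the expected heights. Next I check the cabinet gap, then grip, lift and check the wide sleeve.

```bash
cat >> m.py <<'E'
def go(p,q=None,speed=.15,mf=None,fix=True):
    """straight move, then a small correction for the standing error"""
    p=np.array(p,float); hit=r.move_straight(p,q,speed=speed,max_force=mf)
    if fix and not hit:
        r.hold(.1); e=p-r.read_state()['eef_pos']
        if np.linalg.norm(e)>4e-4 and np.linalg.norm(e)<.005: r.move_straight(p+e,q,speed=.05)
    return hit
def st(t=''):
    s=r.read_state(); print(t,'t',round(float(s['time_s']),2),'pos',s['eef_pos'].round(4),'F',s['contact_force'].round(1),'M',s['torque'].round(2),'w',round(float(s['grip_width']),4),'gf',round(float(s['grip_force']),1)); return s
E
python3 - <<'E'
from m import *
for n in('scene','side'):
    w=np.load(n+'0.npz')['w'].reshape(-1,3); k=(abs(w[:,1])<.06)&(w[:,2]>.08)&(w[:,2]<.3)&(w[:,0]>.575)&(w[:,0]<1); print(n,k.sum(),np.percentile(w[k][:,0],[.5,2,10]) if k.sum() else '')
q=down(np.pi/2)
h=go([.4942,-.2854,.078],q,.12,15); st('down %s'%h)
command_gripper(.05,60); st('grip')
go([.4942,-.2854,.125],q,.1); st('up')
s=r.read_state(); top(s['eef_pos'][:2],s['eef_pos'][2]-.002,.029,tol=.004,png='held.png')
E
```

```text
scene 7497 [0.63115656 0.63394054 0.64379732]
side 1482 [0.62963066 0.63162152 0.6390716 ]
down False t 5.69 pos [ 0.4938 -0.2851  0.0774] F [0.1 0.3 0.1] M [0.01 0.02 0.05] w 0.0854 gf 0.0
grip t 6.13 pos [ 0.4937 -0.2851  0.0771] F [ 0.8  0.3 -0.3] M [-0.    0.02 -0.05] w 0.0501 gf 0.0
up t 7.11 pos [ 0.4946 -0.2857  0.1255] F [-0.3  0.2  0.7] M [ 0.05 -0.   -0.01] w 0.05 gf 0.0Traceback (most recent call last):
  File "<stdin>", line 8, in <module>
  File "m.py", line 16, in top
    cs=max(cv2.findContours(m,cv2.RETR_EXTERNAL,cv2.CHAIN_APPROX_NONE)[0],key=cv2.contourArea)[:,0]
       ~~~^^^^^^^^^^^^^^^^^^^^^^^^^^^^^^^^^^^^^^^^^^^^^^^^^^^^^^^^^^^^^^^^^^^^^^^^^^^^^^^^^^^^
ValueError: max() iterable argument is empty
```

View pics/held.png

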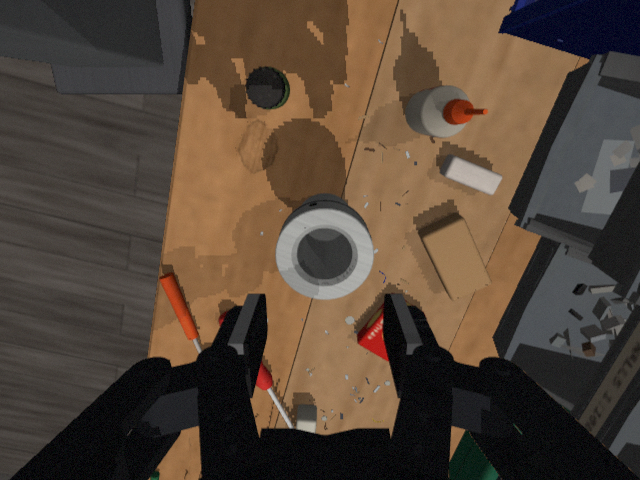

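The view shows the fingers closed above the head. The fingertips are at about (255,297) and (395,297), the head is at (325,252), still on the bench. The gripper closed at a higher level than I assumed, so I'll measure the fingertip positions in tool coordinates from depth.

```bash
cat > tips.py <<'E'
from m import *
def tips(tag):
    s=r.read_state(); p,d,w=cloud('wrist')
    t=(w-s['eef_pos'])@R.from_quat(s['eef_rot']).as_matrix()
    m=(d>0)&(d<.23)&(abs(t[...,0])<.02)&(abs(t[...,1])<.07)&(t[...,2]>-.06)&(t[...,2]<.035)
    for sg in(-1,1):
        k=t[m&(np.sign(t[...,1])==sg)]
        print(tag,sg,len(k),'min',np.percentile(k,1,0).round(4),'max',np.percentile(k,99,0).round(4)) if len(k) else print(tag,sg,0)
E
python3 - <<'E'
from tips import *
go([.4942,-.2854,.17],None,.15,fix=False)
tips('50'); command_gripper(.062); tips('62'); command_gripper(.085); tips('85')
st()
E
```

```text
50 -1 3872 min [-0.0102 -0.051  -0.0598] max [ 0.0135 -0.0247 -0.0153]
50 1 3889 min [-0.0103  0.0248 -0.0598] max [ 0.0136  0.0514 -0.0151]
62 -1 3681 min [-0.0104 -0.0506 -0.0598] max [ 0.0131 -0.0307 -0.0168]
62 1 3703 min [-0.0104  0.0308 -0.0598] max [ 0.0133  0.0517 -0.0168]
85 -1 3859 min [-0.0107 -0.0557 -0.0599] max [ 0.0115 -0.042  -0.0238]
85 1 3865 min [-0.0105  0.0421 -0.0599] max [ 0.0116  0.0558 -0.0237]
 t 8.38 pos [ 0.4942 -0.2854  0.17  ] F [-0.   0.1  0.5] M [ 0.04 -0.   -0.01] w 0.0849 gf 0.0
```

Measured in the tool frame, the fingertips sit at z = -0.016 at about 60 mm opening (-0.024 fully open). They are not 25 mm ahead of the TCP as stated, and this explains the miss. I'll use the measured value and grip again with a force guard.

```bash
python3 - <<'E'
from m import *
h=go([.4942,-.2854,.0395],None,.12,12); st('down %s'%h)
command_gripper(.05,60); s=st('grip')
if s['grip_width']>.054:
    go([.4942,-.2854,.10],None,.1); s=st('up'); p,d,w=cloud('wrist'); save('held2.png',p)
    dx=w-s['eef_pos']; k=(np.hypot(dx[...,0],dx[...,1])<.035)
    z=w[...,2][k]; hh,e=np.histogram(z[(z>.08)&(z<.2)],bins=60); print(e[np.argsort(hh)[-4:]],np.sort(hh)[-4:])
E
```

```text
down False t 9.97 pos [ 0.4938 -0.2851  0.0389] F [ 0.8 -0.8 -0.2] M [ 0.   -0.06 -0.04] w 0.0849 gf 0.0
grip t 10.35 pos [ 0.494  -0.2852  0.0393] F [-0.2  1.4  5.5] M [ 0.14  0.33 -0.02] w 0.0566 gf 63.2
up t 11.47 pos [ 0.4947 -0.2858  0.1007] F [-0.9  0.6 -3.5] M [-0.02 -0.06 -0.01] w 0.0566 gf 64.3
[0.13800521 0.19399752 0.1919978  0.13600548] [2064 2130 2135 8599]
```

```bash
python3 - <<'E'
from m import *
go([.4942,-.2854,.165],None,.15,fix=False)
go([.5321,.0007,.165],None,.25); s=st('over')
c=top(s['eef_pos'][:2],s['eef_pos'][2]+.0367,.029,png='held3.png'); print('head-TCP',c-s['eef_pos'][:2])
E
```

```text
over t 13.75 pos [0.5322 0.0014 0.1651] F [-0.1 -0.7 -3.4] M [-0.02 -0.01  0.  ] w 0.0568 gf 64.5
top [0.5319 0.0018 0.0296] rms 0.0034 z 0.2018 n 636 px [320. 337.]
head-TCP [-0.00027946  0.00037796]
```

View pics/held3.png

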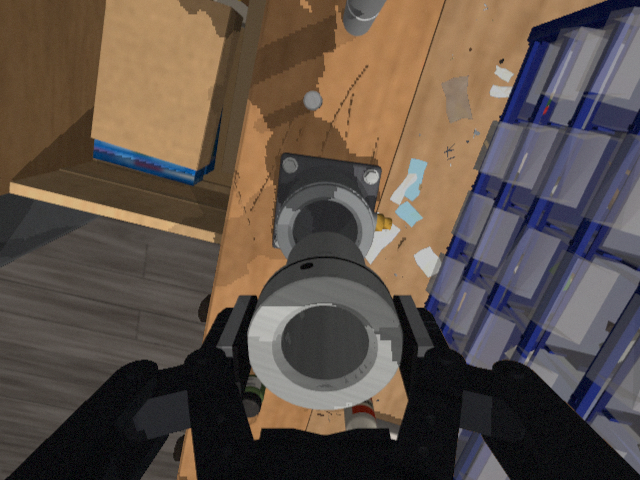

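The wide sleeve is held level at (325,340), nearly centred on the TCP, with the barrel mouth below at (327,230). Lowering it with a force guard.

```bash
python3 - <<'E'
from m import *
go([.5323,.0004,.12],None,.15); st('pre')
h=r.move_straight([.5323,.0004,.0555],speed=.05,max_force=14); s=st('low %s'%h)
E
```

```text
pre t 14.6 pos [5.316e-01 5.000e-04 1.194e-01] F [ 0.3 -0.1 -3.9] M [ 0.05  0.01 -0.01] w 0.0567 gf 64.5
low True t 15.72 pos [5.32e-01 4.00e-04 5.86e-02] F [-2.1 -0.3  5.9] M [-0.02  0.12 -0.05] w 0.0565 gf 69.8
```

```bash
python3 - <<'E'
from m import *
command_gripper(.075); st('open')
go([.5323,.0004,.19],None,.2); st('up')
top((.532,.0005),.094,.029,png='seat1.png')
r.move_straight([.556,.222,.20],speed=.3); r.hold(.2)
n=top((.557,.222),.084,.022,png='nar.png')
t=top((.557,.222),.120,.008); st()
E
```

```text
open t 16.04 pos [0.531  0.0006 0.0572] F [-0.2 -0.2  0.3] M [ 0.03 -0.02  0.  ] w 0.0749 gf 0.0
up t 17.21 pos [5.331e-01 3.000e-04 1.911e-01] F [-0.4  0.1  0.3] M [ 0.02  0.04 -0.  ] w 0.0747 gf 0.0
top [5.319e-01 2.000e-04 2.870e-02] rms 0.0004 z 0.0939 n 239 px [323. 228.]
top [0.5597 0.2223 0.0209] rms 0.0063 z 0.0841 n 223 px [331. 218.]
top [0.5598 0.2219 0.0079] rms 0.0002 z 0.1198 n 66 px [331. 235.]
 t 18.45 pos [0.5562 0.2208 0.2002] F [-0.2 -1.3 -0.4] M [0.06 0.05 0.01] w 0.0749 gf 0.0
```

View pics/nar.png

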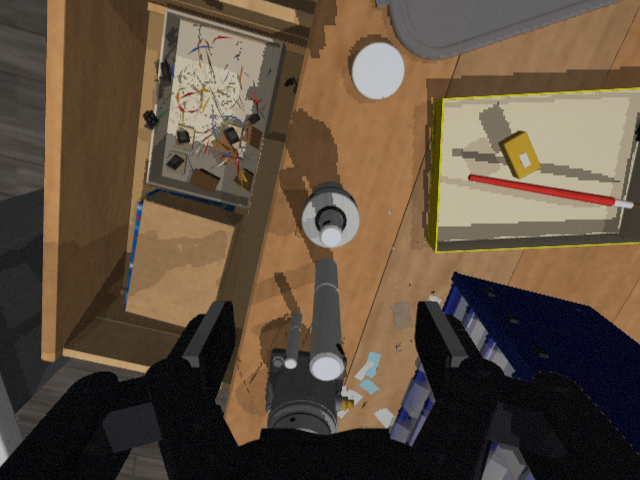

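The wide sleeve is seated: its head top is at 0.0939 against 0.094 nominal, and centred. The narrow sleeve's head is at (331,218) with the plunger top at (331,235). The tall rod at (327,365) lies on the carry path, so I'll carry the sleeve high over it.

```bash
python3 - <<'E'
from m import *
go([.5597,.2222,.15],None,.2); 
h=go([.5597,.2222,.0495],None,.12,12); st('down %s'%h)
command_gripper(.038,60); s=st('grip')
if s['grip_width']>.041:
    go([.5597,.2222,.235],None,.15,fix=False); st('up')
    go([.5320,.0003,.235],None,.2); s=st('over')
    c=top(s['eef_pos'][:2],s['eef_pos'][2]+.0705,.008,png='held4.png'); print('rod-TCP',c-s['eef_pos'][:2])
E
```

```text
down False t 20.52 pos [0.5591 0.222  0.0488] F [0.  0.3 0.3] M [ 0.04 -0.   -0.05] w 0.0753 gf 0.0
grip t 20.93 pos [0.5594 0.2221 0.049 ] F [-0.6  0.2  5.1] M [-0.03  0.22 -0.  ] w 0.0426 gf 60.6
up t 22.32 pos [0.5592 0.2221 0.2338] F [-0.1  1.  -3.6] M [0.02 0.01 0.02] w 0.0428 gf 61.3
over t 23.93 pos [ 5.32e-01 -3.00e-04  2.35e-01] F [-0.6 -0.2 -3.7] M [-0.   -0.02 -0.  ] w 0.0428 gf 61.3
top [0.5318 0.0017 0.0075] rms 0.0005 z 0.3052 n 166 px [323. 413.]
rod-TCP [-0.00013275  0.00202432]
```

View pics/held4.png

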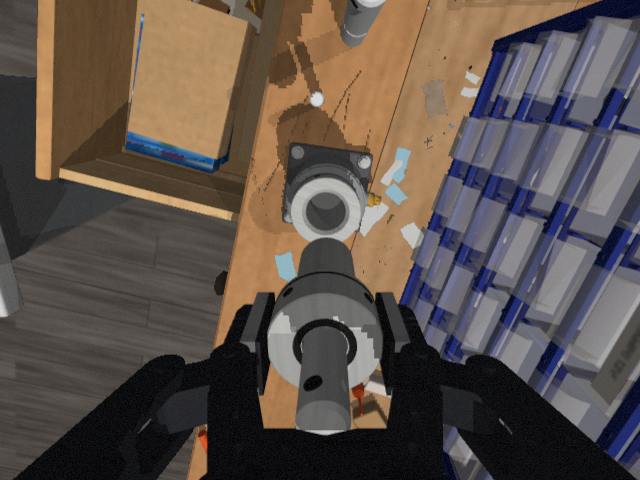

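The narrow sleeve is held level at (325,335). The plunger top at (325,415) is partly hidden by the gripper body, so its 2 mm offset is an artefact. Lowering it now with a force guard.

```bash
python3 - <<'E'
from m import *
go([.532,-.0001,.15],None,.2); st('pre')
h=r.move_straight([.532,-.0001,.0795],speed=.05,max_force=12); s=st('low %s'%h)
E
```

```text
pre t 24.91 pos [0.5309 0.     0.1489] F [-0.3  0.1 -4.4] M [ 0.04 -0.    0.02] w 0.0427 gf 61.5
low True t 26.11 pos [ 5.318e-01 -1.000e-04  8.300e-02] F [-0.9 -0.4  5.2] M [ 0.04  0.03 -0.03] w 0.0429 gf 67.2
```

```bash
python3 - <<'E'
from m import *
command_gripper(.062); st('open')
go([.532,-.0001,.235],None,.2); s=st('up')
h=top((.532,0),.116,.022,png='seat2.png'); t=top((.532,0),.152,.008)
E
```

```text
open t 26.43 pos [5.307e-01 1.000e-04 8.150e-02] F [ 0.1 -1.1  0.5] M [ 0.   -0.01  0.02] w 0.0622 gf 0.0
up t 27.7 pos [ 5.327e-01 -2.000e-04  2.361e-01] F [-0.3  0.2  0.6] M [-0.07  0.01  0.01] w 0.0618 gf 0.0
top [5.317e-01 1.000e-04 2.080e-02] rms 0.0063 z 0.1161 n 220 px [325. 219.]
top [ 5.319e-01 -2.000e-04  7.900e-03] rms 0.0002 z 0.1518 n 65 px [325. 235.]
```

View pics/seat2.png

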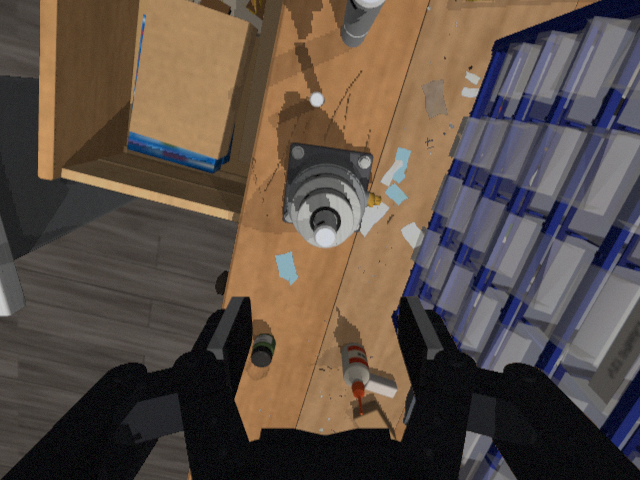

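Both sleeves are down: narrow head top 0.116, plunger top 0.152, plunger at (325,237), coaxial. Now I'll grip the plunger's end lightly and check the side load before drawing.

```bash
python3 - <<'E'
from m import *
command_gripper(.04,30)
h=go([.5319,-.0002,.111],None,.12,10); st('down %s'%h)
r.move_straight([.5319,-.0002,.111],speed=.05) ; r.hold(.2); s0=st('settled')
command_gripper(.010,30); r.hold(.2); s=st('grip')
E
```

```text
down False t 29.69 pos [ 5.315e-01 -1.000e-04  1.105e-01] F [ 0.5 -0.8 -0.6] M [-0.   -0.01 -0.04] w 0.04 gf 0.0
settled t 30.14 pos [ 5.319e-01 -2.000e-04  1.110e-01] F [-0.4 -0.3 -0.3] M [-0.05  0.04  0.  ] w 0.0401 gf 0.0
grip t 30.68 pos [ 5.321e-01 -2.000e-04  1.111e-01] F [0.5 0.3 1. ] M [ 0.01 -0.23 -0.  ] w 0.0156 gf 29.2
```

```bash
python3 - <<'E'
from m import *
for z in(.121,.136,.1511):
    h=r.move_straight([.5319,-.0002,z],speed=.03,max_force=10); s=st('draw %s'%h)
    if h: break
r.hold(.3); st('rest'); 
p,d,w=cloud('scene'); save('sc2.png',cv2.resize(p[130:310,220:460],(800,600),interpolation=cv2.INTER_CUBIC))
for n in('scene','wrist'): 
    top((.532,0),.116,.022,n,png=n+'f.png')
top((.532,0),.094,.029,'scene')
E
```

```text
draw False t 31.16 pos [ 5.318e-01 -2.000e-04  1.211e-01] F [-0.9  0.1 -1.5] M [-0.01  0.04  0.01] w 0.0152 gf 29.3
draw False t 31.81 pos [ 5.319e-01 -2.000e-04  1.361e-01] F [ 0.   1.  -0.2] M [-0.03 -0.06 -0.02] w 0.015 gf 29.3
draw False t 32.46 pos [ 5.319e-01 -2.000e-04  1.511e-01] F [-0.  -0.2 -1.4] M [ 0.01 -0.02 -0.04] w 0.0153 gf 29.3
rest t 32.76 pos [ 5.318e-01 -2.000e-04  1.510e-01] F [-0.6  0.2 -0.4] M [0.03 0.02 0.01] w 0.0152 gf 29.3
top [0.5322 0.0035 0.0212] rms 0.0071 z 0.1166 n 70 px [311. 221.]
top [0.5318 0.0019 0.0201] rms 0.0065 z 0.1161 n 276 px [325. 260.]
top [0.5319 0.0043 0.0273] rms 0.006 z 0.0946 n 87 px [311. 234.]
```

View pics/sc2.png

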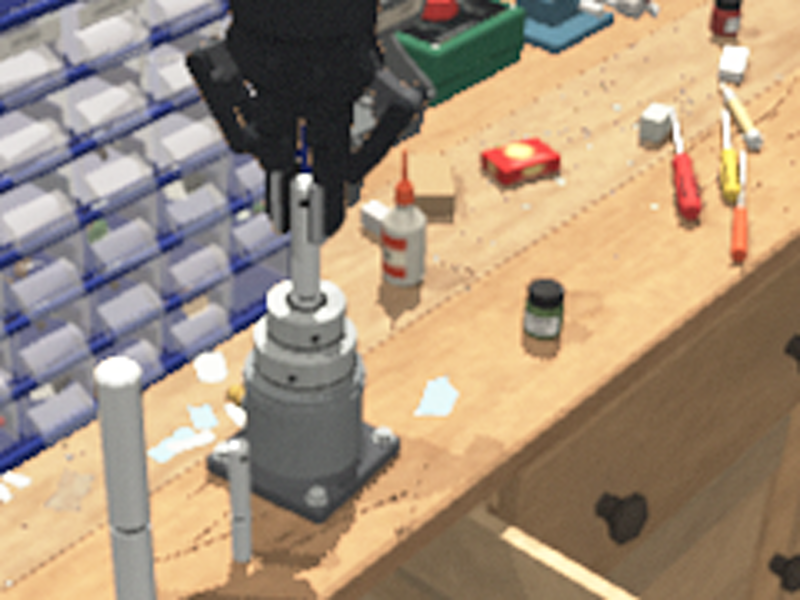

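The scene shows both heads stacked on the barrel at (305,340), the plunger held at (305,220), and the groove just above the head at (307,298). The glue bottle at (403,240) and the jar at (544,310) are still standing. I'll check the plunger's top height, then hand in.

```bash
python3 - <<'E'
from m import *
p,d,w=cloud('scene'); k=w[180:220,306:318].reshape(-1,3); k=k[(np.hypot(k[:,0]-.532,k[:,1])<.02)]
zt=np.percentile(k[:,2],[95,99,100]); print('rod top z',zt.round(4),'expect .192')
s=st()
if abs(zt[1]-.192)<.004 and np.abs(s['contact_force']).max()<4: print(r.finish_job())
E
```

```text
rod top z [0.1967 0.2067 0.2107] expect .192
 t 33.01 pos [ 5.319e-01 -2.000e-04  1.511e-01] F [ 0.1  0.9 -2.1] M [ 0.02 -0.1  -0.02] w 0.015 gf 29.3
```

```bash
python3 - <<'E'
from m import *
p,d,w=cloud('scene'); b=(p.min(-1)>110)&(np.hypot(w[...,0]-.532,w[...,1])<.014)&(w[...,2]>.12)
z=w[...,2][b]; print(b.sum(),'bright rod z',np.percentile(z,[5,50,95,99,100]).round(4))
dk=(p.max(-1)<75)&(np.hypot(w[...,0]-.532,w[...,1])<.014)&(w[...,2]>.112)&(w[...,2]<.135)
print('groove z',np.percentile(w[...,2][dk],[5,50,95]).round(4) if dk.any() else None, dk.sum())
s=st()
E
```

```text
232 bright rod z [0.1241 0.1496 0.193  0.1945 0.1992]
groove z [0.1161 0.1175 0.1182] 5
 t 33.06 pos [ 5.319e-01 -2.000e-04  1.511e-01] F [ 0.4 -0.3 -1.1] M [-0.02  0.01  0.08] w 0.0147 gf 29.3
```

The plunger's top is at about 0.193 against 0.192 expected, so it is drawn 40 mm. The side force is near zero and both heads are down.

```bash
python3 -c "
from workcell import r
print(r.finish_job())"
```

```text
the job is handed in; nothing more can be done
None
```

The job is handed in at about 33 s: both sleeves are seated in order, the plunger is held drawn up about 40 mm with almost no side load, and the glue bottle and paint jar were never touched.

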